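# Reset the spring-button length stop

### The arm

A 7-joint arm with a two-finger parallel gripper is mounted at the origin on a cart in front of the work surface, level with it; the furniture and walls round the work are solid. World frame = base frame: x ahead of the robot, y to its left, z up, the work surface at z = 0. Lengths are in mm, angles in rad, forces in N, time in s.
With the tool pointing down it reaches from about 425 to 875 mm from the base axis. Payload 4.7 kg.
Tool frame: the origin (TCP) lies at the very end of the fingers, on their centre line; the grasp point (between the pads) lies tcp_to_grasp behind it (tcp_to_grasp is the distance from the TCP to the grasp point, in mm); z points along the fingers, y is the line along which they close (so a half turn about z gives the same grasp; the last joint's range is limited). The gripper opens to 87 mm and grips with 3 to 60 N. Pads are 19 mm wide; open, the fingers measure 117 mm over their backs; the gripper's body (75 mm by 190 mm) begins 51 mm behind the grasp point.
Start: joints at [1.123, 0.321, -0.07, 1.45, 0.023, 1.371, -0.057], TCP at [289.598, -581.947, 190.887] pointing down, gripper open.
Joint ranges: [-2.86, 2.86], [-0.3, 2.09], [-1.38, 1.24], [0.06, 2.45], [-1.56, 4.7], [0.09, 2.05], [-2.69, 2.69]. Speed limits (rad/s): [2.57, 2.57, 3.14, 3.14, 3.14, 3.14, 3.14].

### API

Orientations are given as a 3x3 rotation matrix whose columns are the frame's x, y, z axes.
In Python, from cell import * gives the robot as it stands. The module is installed in compiled form; this text tells all that it offers.
- The arm moves only by the tool carry_out, never from a script. Its argument "plan" is one flat list of numbers, 4 for each row, row after row: the shift along the tool's x, y, z in mm, then the turn about the tool's z in degrees. In form: [dx, dy, dz, yaw, dx, dy, dz, yaw, ...]. A call has 1 to 10 rows; each row is the pose to reach, as a shift and turn from the pose commanded when the call began, along the tool's axes at that moment; what a row does not reach only later rows make up. A row lasts 1/10 s, in which the tool goes at most 50 mm and 8.59 degrees, less where a joint would pass 70% of its speed; a pose out of reach is approached as far as the arm can. A call with a gripper value outside its range is refused whole. "hand" is the gripper's target within -1 to 1 (fully open at 1, half-way at 0, shut at -1), set as the call begins (left out, the last holds). The fingers move at their own pace and stop on an object; "grip_force" is the grip in N (left out, the last holds). Time passes only in rows, so rows that repeat a pose let the fingers close. It gives the time, the measured TCP pose, the force, the opening and the grip force at its end, in the units of the state.
- read_state(): the state, without advancing time (a new reading comes with each control period).
- snapshot(name): name is "scene" or "top" or "wrist"; returns the picture (420x560x3 uint8, red, green, blue); there is no depth.
- calibration(name): a dict with "fx", "fy", "cx", "cy" (pixels), "pose" (4x4, takes a point from camera to world coordinates). Camera axes: x right, y up, looking along -z (the intrinsics and any distortion apply to the point x, -y, -z); pixel columns grow to the right and rows downward; lengths in mm; the calibration is good to about 2 mm. A picture is of the moment at which its call begins: read the wrist's pose just before it. calibration takes no time and is no camera call; for the wrist camera it gives the pose at the moment of the call.
- hand_in(): hands the job in; it is judged then, once.
The state is a dict: "clock": time; "joint_pos": joint angles; "dq": joint speeds; "tau": joint torques, N m; "ee_pos": TCP position; "eef_rot": TCP orientation; "force": force on the tool from outside, world axes, zero at the start; "ft_torque": the same for the moment, N m; "width": finger opening in mm; "grip_force": force on a finger pad.
Only numpy, scipy, OpenCV 4.12 (cv2) and the standard library are available. Lean on these libraries where they do the work, as an engineer would, in place of code of your own. Each camera call takes 0.05 s, during which the arm holds its last target. There are 200 camera calls.

### The job

Set the length stop to the hole in its yellow index plate: with closed fingers press its red spring button flush with the sleeve, push the sleeve along by the black ledge until the button pops up through the yellow plate, and then push back on the blue rib, lightly but definitely, to prove that it is locked. Use only light finger forces, never force it against the button or the sleeve, and leave the other things where they are.

Things in the scene. Friction and masses are not known exactly. Their poses are not given: they have to be found in the camera images.
- length_stop: fixed stop: base 270 x 64 x 8 mm (x -130 to +140), 28 mm square rail along x between end posts 62 mm high; on it a grey tube sleeve 34 mm square, 154 long, wall 2, upper face 57 mm above the table, a stop finger low on its side to y -46. Origin on the table under the red button's axis; +x: the way the sleeve must be pushed; z up. More than 25 N from the robot damages it
- stop_sleeve (a joint): sleeve along the rail, m: 0 at the start (button in the front hole), at most 0.072. The button pops into the yellow plate's hole somewhere between 0.044 and 0.068, by how the plate was clamped (not measured: feel it). Friction 1.5 N, 3 N with the button under; driving the edge over the flush button takes up to 10 N in the first 6 mm. A button up in a hole blocks it (1.3 mm play each way)
- latch_button (a joint): travel of the red button in m: 0 fully up, 0.008 flush with the sleeve's upper face, 0.010 under the wall, 0.0115 the end. Spring: 2.1 N when up, 4.9 N when flush. It springs back by itself wherever a hole lies above it
- button_top (a point): top of the domed red button, 14 mm in diameter; it belongs to the rail (does not travel with the sleeve) and pokes 8 mm up through a round hole 16.6 mm wide in the sleeve (a like hole is in the yellow plate behind the blue rib); the point goes down as it is pressed
- front_ledge (a point): black ledge across the sleeve's upper face, 10 mm high, 32 wide, 8 thick; the point is the middle of the face to push on towards +x, 5 mm above the upper face, at the start 16 mm ahead (+x) of the button's axis. Travels with the sleeve
- rear_rib (a point): blue rib across the sleeve's upper face, 10 mm high, 32 wide, 6 thick, the point is its centre, 5 mm above the upper face, 22 mm behind the front hole's centre; 35 mm are clear between rib and ledge. Travels with the sleeve. Pushing its front face towards -x with about 5 N tests the lock
- ring_gauge: steel ring gauge, 64 mm across, 20 high; a bystander, origin at the middle of its underside
- turned_part_1: white turned bush with a flange, 48 mm across, 28 high; a bystander, origin at the middle of its underside
- turned_part_2: low white turned bush with a flange, 58 mm across, 16 high; a bystander, origin at the middle of its underside

How it is judged (in metres and radians):
On the way, in this order (a step that is already met when the one before it is completed fails the run):
1. the red button is pressed flush while the sleeve still stands at the front hole (value of joint latch_button above 0.0065 m and value of joint stop_sleeve below 0.004 m and contact force between the fingers and length_stop above 0.5 N), for 0.1 s.
2. the sleeve has been slid on and the button has popped up through the yellow plate (value of joint stop_sleeve above 0.04 m and value of joint latch_button below 0.0015 m), for 0.2 s.
3. with the button up in the yellow plate, the blue rib is pushed with more than 3 N (all of step 2 and contact force between the fingers and rear_rib above 3 N), for 0.1 s.
At the end, for the whole second after the job is handed in: The button stands fully up (within 1.5 mm) in the hole of the yellow plate (sleeve beyond 40 mm), the sleeve is at rest, and the ring gauge and the two turned bushes lie within 20 mm of where they were (all of step 2 and velocity of joint stop_sleeve between -0.005 and 0.005 m/s and distance of each of ring_gauge, turned_part_1, turned_part_2 from where it was at the start of the episode below 0.02 m); the robot touches nothing.
It fails at once if the robot bears on the length stop, its sleeve or button with more than 25 N (contact force between any of the fingers, the arm and length_stop above 25 N).
It fails at once if a bystander is moved more than 20 mm (distance of any of ring_gauge, turned_part_1, turned_part_2 from where it was at the start of the episode above 0.02 m).
It also fails if it takes over 43 s, if anything falls off the work surface, if the arm or the gripper's body presses on something with over 40 N, if the wrist force passes 120 N, or if a joint passes its speed limit or range.

## Working session

There is one attempt and no reset: what is moved stays moved. The work goes in short steps, Python scripts to look and compute and a tool call to move; the robot and the scene stay as the last step left them, time stands still between calls to the robot, and variables do not carry over. Pictures are saved under pics/ and viewed, at most 10 in all, crops included, and the job is handed in when it is done.

Besides the shell and the picture viewer there is one more tool, called after "Call:" by a JSON object that holds its "fn" and its "kwargs", one argument or row to a line. carry_out: Moves the arm, as the interface text tells. Its arguments: {"type":"object","properties":{"plan":{"type":"array","items":{"type":"number"}},"hand":{"type":"number"},"grip_force":{"type":"number"}},"required":["plan"]}

```bash
mkdir -p pics; python3 - <<'E'
from cell import *
import cv2,numpy as np
s=read_state()
for k in s: print(k,np.round(s[k],3).tolist())
for n in ("scene","top"):
    cv2.imwrite(f"pics/{n}0.png",snapshot(n)[:,:,::-1])
    c=calibration(n);print(n,{k:np.round(v,3).tolist() for k,v in c.items()})
E
```

```text
clock 0.0
joint_pos [1.123, 0.322, -0.07, 1.452, 0.023, 1.371, -0.057]
dq [0.001, -0.001, 0.0, -0.002, -0.001, -0.001, 0.001]
tau [0.001, -49.128, -0.403, -31.253, -0.064, 0.044, 0.0]
ee_pos [289.31, -581.392, 189.788]
eef_rot [[0.895, 0.446, -0.001], [0.446, -0.895, 0.002], [-0.0, -0.002, -1.0]]
force [-0.572, -0.273, 0.361]
ft_torque [-0.002, 0.049, -0.049]
grip_force 0.0
width 86.521
scene {'fx': 381.841, 'fy': 381.841, 'cx': 275.249, 'cy': 210.955, 'pose': [[-0.823, 0.256, -0.507, 5.038], [-0.567, -0.412, 0.713, 873.376], [-0.026, 0.875, 0.484, 612.151], [0.0, 0.0, 0.0, 1.0]]}
top {'fx': 390.697, 'fy': 390.697, 'cx': 279.257, 'cy': 210.412, 'pose': [[-0.055, 0.971, -0.232, 351.782], [-0.998, -0.055, 0.01, 62.451], [-0.003, 0.233, 0.973, 1064.751], [0.0, 0.0, 0.0, 1.0]]}
```

View pics/top0.png

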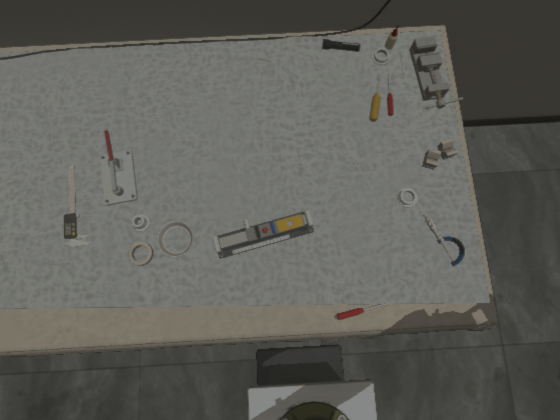

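View pics/scene0.png

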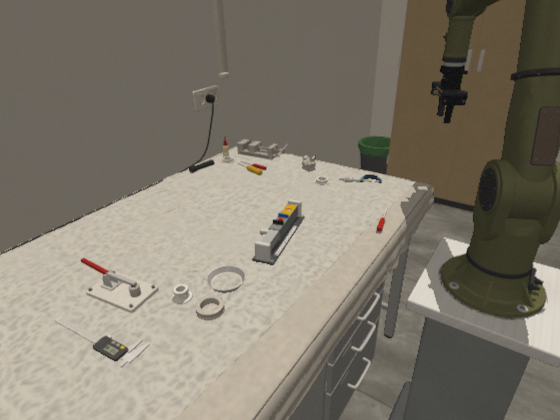

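The length stop is at about (265,232) in the top view: the red button lies between the black ledge on the left and the blue rib and yellow plate on the right. I'll enlarge it.

```bash
cat > h.py <<'E'
from cell import *
import cv2,numpy as np
def ray(c,u,v,z):
    P=np.array(c["pose"]);d=P[:3,:3]@np.array([(u-c["cx"])/c["fx"],-(v-c["cy"])/c["fy"],-1.])
    o=P[:3,3];return o+d*(z-o[2])/d[2]
def totool(t,s=None):
    s=s or read_state();return np.array(s["eef_rot"]).T@(np.array(t)-np.array(s["ee_pos"]))
E
python3 - <<'E'
from h import *
im=cv2.imread("pics/top0.png")[195:270,205:325]
cv2.imwrite("pics/topc.png",cv2.resize(im,None,fx=6.5,fy=6.5,interpolation=cv2.INTER_CUBIC))
E
```

```text
(no output)
```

View pics/topc.png

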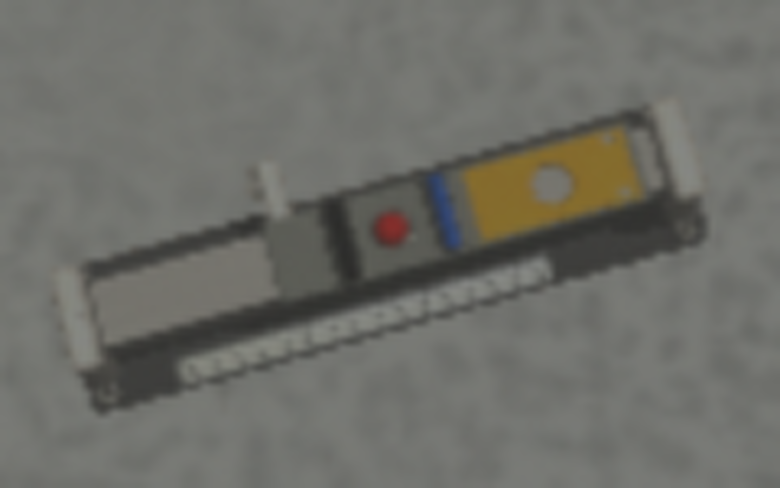

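```bash
python3 - <<'E'
from h import *
c=calibration("top");f=lambda u,v,z:ray(c,205+u/6.5,195+v/6.5,z)
b=f(391,229,63);y=f(552,183,58);r=f(447,209,67);l=f(343,241,67)
e1=f(78,318,62);e2=f(680,150,62)
print("btn,hole,rib,ledge,posts",np.round([b,y,r,l,e1,e2],1).tolist())
for p,q in((y,b),(r,l),(e2,e1)):
    d=q-p;print(np.linalg.norm(d[:2]),np.degrees(np.arctan2(d[1],d[0])))
s=read_state();print(totool([b[0],b[1],170]))
R=np.array(s["eef_rot"]);print(np.degrees(np.arctan2(R[1,0],R[0,0])))
w=calibration("wrist");print(np.round(R.T@(w["pose"][:3,3]-np.array(s["ee_pos"])),1),np.round(R.T@w["pose"][:3,:3],2),w["fx"])
E
```

```text
btn,hole,rib,ledge,posts [[540.1, 91.7, 63.0], [556.3, 25.9, 58.0], [546.3, 68.8, 67.0], [535.6, 110.9, 67.0], [511.3, 217.8, 62.0], [566.2, -26.4, 62.0]]
67.72015157055908 103.82245671808376
43.40929581143587 104.2020692562054
250.27935060341133 102.65844205055711
[ 524.44329517 -490.82992842   20.68320772]
26.45729982115016
[  78.     0.3 -193.9] [[ 0.    0.96  0.28]
 [ 1.   -0.   -0.  ]
 [-0.    0.28 -0.96]] 334.08450443259693
```

Call:
{"fn": "carry_out", "kwargs": {
  "plan": [20,-19,0,-5,50,-47,0,-12,85,-80,2,-20,120,-112,4,-28,155,-145,6,-36,190,-178,8,-44,225,-211,10,-52,260,-244,12,-60,295,-277,14,-68,330,-310,16,-76],
  "hand": -1,
  "grip_force": 10
}}

```text
clock: 1.1
ee_pos: [446.9, -155.5, 174.6]
eef_rot: [[-0.221, 0.975, -0.0], [0.975, 0.221, -0.0], [-0.0, -0.0, -1.0]]
force: [-0.2, 0.5, -0.3]
width: 14.8
grip_force: 0.0
```

```bash
python3 - <<'E'
from h import *
s=read_state();R=np.array(s["eef_rot"]);print(s["ee_pos"],totool([540,91,150]),np.degrees(np.arctan2(R[1,0],R[0,0])),s["clock"])
E
```

```text
[ 446.93419988 -155.48251831  174.59924923] [219.80981866 145.27597673  24.46491885] 102.7760438849831 1.1
```

Call:
{"fn": "carry_out", "kwargs": {
  "plan": [35,25,4,0,75,50,8,0,115,75,12,0,150,100,16,0,185,125,20,0,205,138,23,0,213,145,25,0,213,145,25,0,213,145,25,0]
}}

```text
clock: 2.0
ee_pos: [542.3, 80.0, 149.5]
eef_rot: [[-0.214, 0.977, -0.001], [0.977, 0.214, -0.001], [-0.001, -0.001, -1.0]]
force: [-0.1, -0.6, 0.2]
width: 0.8
grip_force: 0.0
```

```bash
python3 - <<'E'
from h import *
import json
s=read_state();w=calibration("wrist");im=snapshot("wrist")[:,:,::-1]
np.savez("w1.npz",ee=s["ee_pos"],R=s["eef_rot"],**w)
print(s["ee_pos"],s["force"],s["width"])
cv2.imwrite("pics/w1.png",cv2.resize(im,(800,600),interpolation=cv2.INTER_CUBIC))
E
```

```text
[542.25539444  80.04782047 149.52097379] [-0.05151273 -0.5500732   0.23733851] 0.7565193729850922
```

View pics/w1.png

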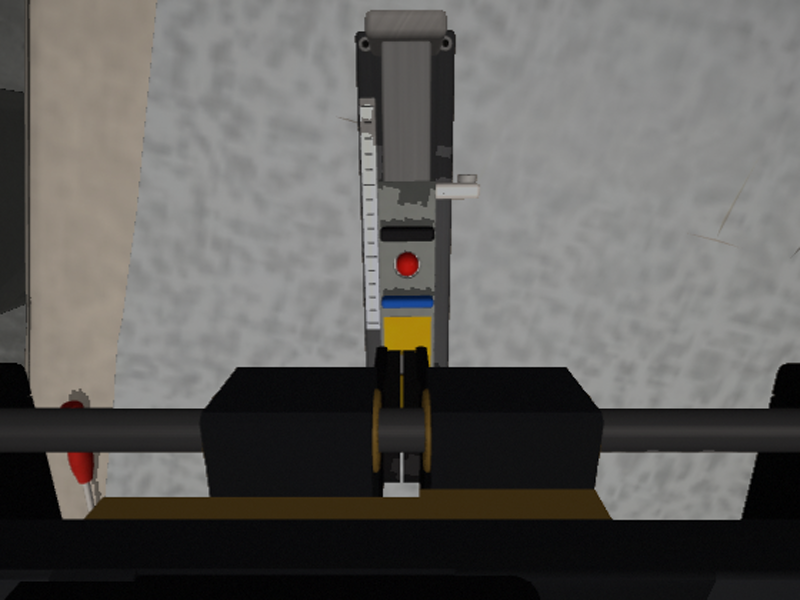

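The wrist view shows the stop aligned with the image's vertical. The button is at (407,264) of 800x600, the ledge's near top edge at row ~241, the rib at row ~301, and the far post at (406,25).

```bash
python3 - <<'E'
from h import *
w=dict(np.load("w1.npz"));k=560/800
f=lambda u,v,z:w["R"].T@(ray(w,u*k,v*k,z)-w["ee"])
print("btn",f(407,264,63),"ledgebottom",f(407,241,57),"ledge top rear",f(407,239,67),"rib top c",f(407,300,67),"post",f(406,25,62))
print("hole rim c", f(407,265,57),"rib L/R",f(382,301,67),f(434,301,67))
E
```

```text
btn [14.5259533   3.55046748 86.50213292] ledgebottom [27.4097439   3.5658145  92.48902642] ledge top rear [30.34946923  3.43261298 82.48618309] rib top c [-6.87795945  3.59672967 82.52382954] post [142.85196996   2.47104264  87.37296858]
hole rim c [12.5415572   3.63136073 92.50406196] rib L/R [ -7.52984685 -11.55263904  82.5423306 ] [-7.49283495 19.9615297  82.50518491]
```

Call:
{"fn": "carry_out", "kwargs": {
  "plan": [10,2,20,0,17,4,50,0,17,4,72,0,17,4,79,0,17,4,80,0,17,4,80,0]
}}

```text
clock: 2.65
ee_pos: [543.5, 98.4, 70.8]
eef_rot: [[-0.214, 0.977, 0.001], [0.977, 0.214, -0.0], [-0.001, 0.001, -1.0]]
force: [0.2, -0.5, -0.6]
width: -0.1
grip_force: 0.0
```

```bash
python3 - <<'E'
from h import *
s=read_state();print(s["ee_pos"],s["force"])
im=snapshot("wrist")[:,:,::-1][150:390,140:460]
cv2.imwrite("pics/w2.png",cv2.resize(im,(800,600),interpolation=cv2.INTER_CUBIC))
E
```

```text
[543.54986909  98.44020431  70.8130419 ] [ 0.1789544  -0.45114253 -0.57591775]
```

View pics/w2.png

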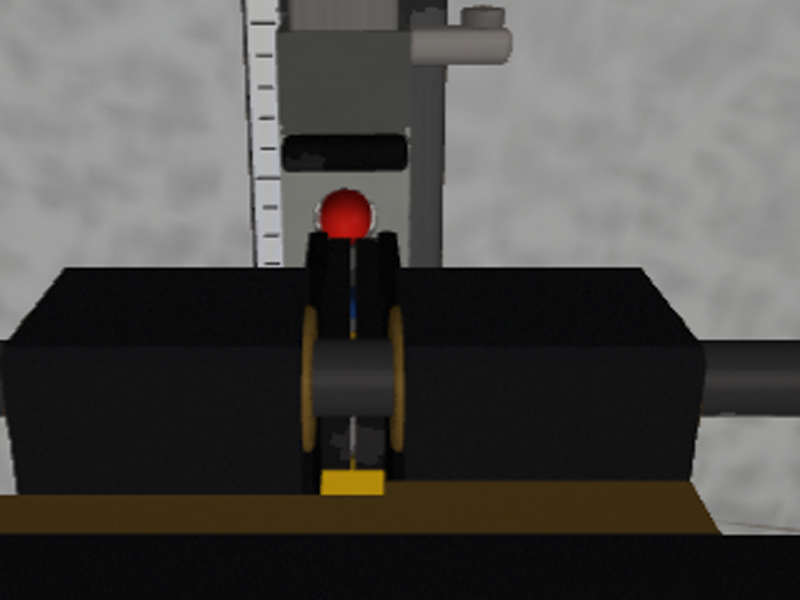

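The fingertips' front edge sits at crop row ~236, and the button (345,215) is still mostly visible ahead of them. I'll measure the tip against the button.

```bash
python3 - <<'E'
from h import *
s=read_state();w=calibration("wrist");R=np.array(s["eef_rot"]);e=s["ee_pos"]
f=lambda u,v,z:np.round(R.T@(ray(w,140+u*.4,150+v*.4,z)-e),1)
print("tip front",f(308,236,e[2]),f(398,236,e[2]));print("btn",f(345,214,62),f(345,190,60),"L",f(319,215,60),f(376,215,60))
print("ledge near base",f(345,171,57),"near top",f(345,165,67))
E
```

```text
tip front [ -4.1 -11.   -0. ] [-4.1 11.6  0. ]
btn [-1.8 -1.8  9.1] [ 4.1 -1.8 11.1] L [-2.9 -8.6 11.1] [-2.9  6.4 11.2]
ledge near base [ 8.3 -1.8 14.1] near top [13.2 -1.7  4.1]
```

```bash
python3 - <<'E'
from h import *
im=snapshot("scene")[:,:,::-1]
c=calibration("scene");s=read_state();R=np.array(s["eef_rot"]);e=np.array(s["ee_pos"])
P=np.array(c["pose"])
def proj(p):
    q=P[:3,:3].T@(p-P[:3,3]);return np.array([c["cx"]+c["fx"]*q[0]/-q[2],c["cy"]-c["fy"]*q[1]/-q[2]])
t=proj(e);o=np.round(t).astype(int)-[30,28]
for n,l in(("tcp",[0,0,0]),("front",[9.5,0,0]),("rear",[-9.5,0,0]),("up50",[0,0,-50]),("btn",[-3,-1,9]),("ledge",[13.2,0,6])):
    print(n,np.round((proj(e+R@np.array(l))-o)*12))
cv2.imwrite("pics/s2.png",cv2.resize(im[o[1]:o[1]+50,o[0]:o[0]+60],None,fx=12,fy=12,interpolation=cv2.INTER_CUBIC))
E
```

```text
tcp [358. 335.]
front [343. 354.]
rear [372. 316.]
up50 [353. 148.]
btn [367. 362.]
ledge [337. 383.]
```

View pics/s2.png

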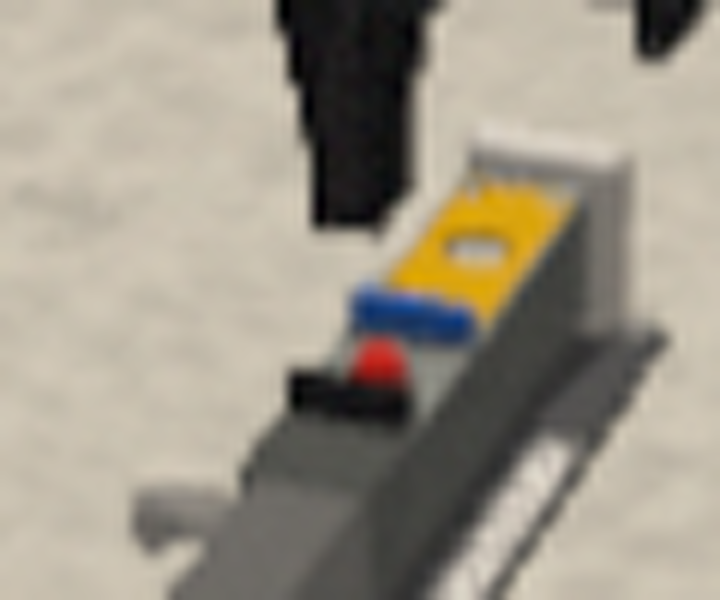

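The scene view shows the closed fingertips ending at (348,228), while the reported TCP projects to (358,335). So the real tips are about 29 mm above the reported TCP. The wrist view agrees: a front face at x=+9.5 fits z≈-32. I'll descend by feel.

Call:
{"fn": "carry_out", "kwargs": {
  "plan": [0,-1.5,8,0,0,-1.5,16,0,0,-1.5,22,0,0,-1.5,25,0,0,-1.5,26,0,0,-1.5,26,0]
}}

```text
clock: 3.35
ee_pos: [541.2, 99.1, 43.6]
eef_rot: [[-0.216, 0.976, -0.0], [0.976, 0.216, 0.0], [0.0, -0.0, -1.0]]
force: [-1.1, 0.9, 0.2]
width: 0.4
grip_force: 0.0
```

Call:
{"fn": "carry_out", "kwargs": {
  "plan": [0,0,1,0,0,0,2,0,0,0,3,0,0,0,4,0,0,0,4,0]
}}

```text
clock: 3.85
ee_pos: [541.2, 99.0, 39.7]
eef_rot: [[-0.216, 0.976, -0.0], [0.976, 0.216, -0.0], [-0.0, -0.0, -1.0]]
force: [-0.8, 0.8, -0.0]
width: 0.4
grip_force: 0.0
```

```bash
python3 - <<'E'
from h import *
im=snapshot("wrist")[:,:,::-1][150:390,140:460]
cv2.imwrite("pics/w3.png",cv2.resize(im,(800,600),interpolation=cv2.INTER_CUBIC))
E
```

```text
(no output)
```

View pics/w3.png

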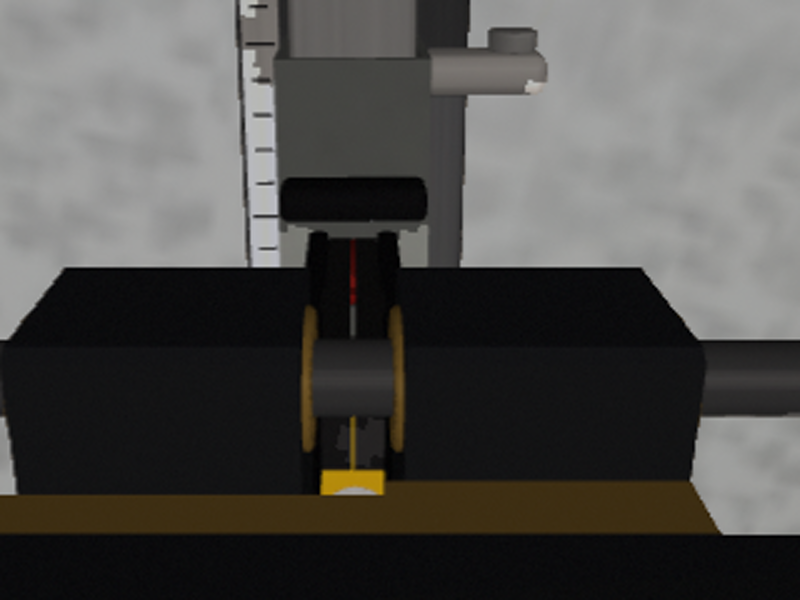

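The button shows red in the slit between the fingers (rows 240–305). The ledge's rear edge (row ~220) is about 3 mm ahead of the fingertips. Next I'll press down.

Call:
{"fn": "carry_out", "kwargs": {
  "plan": [0,0,1,0,0,0,2,0,0,0,3,0,0,0,4,0,0,0,5,0]
}}

```text
clock: 4.4
ee_pos: [541.4, 98.9, 34.8]
eef_rot: [[-0.216, 0.976, 0.0], [0.976, 0.216, -0.0], [-0.0, 0.0, -1.0]]
force: [0.1, -1.0, 0.7]
width: 0.4
grip_force: 0.3
```

Call:
{"fn": "carry_out", "kwargs": {
  "plan": [0,0,1,0,0,0,2,0,0,0,3,0]
}}

```text
clock: 4.7
ee_pos: [541.5, 98.8, 32.1]
eef_rot: [[-0.216, 0.976, 0.0], [0.976, 0.216, -0.0], [-0.001, 0.0, -1.0]]
force: [-1.3, -0.7, 3.3]
width: 0.7
grip_force: 1.7
```

Call:
{"fn": "carry_out", "kwargs": {
  "plan": [0,0,1,0,0,0,2,0,0,0,3,0]
}}

```text
clock: 5.0
ee_pos: [541.5, 98.8, 29.0]
eef_rot: [[-0.216, 0.976, 0.0], [0.976, 0.216, -0.0], [-0.001, 0.0, -1.0]]
force: [-1.8, -1.2, 5.1]
width: 0.4
grip_force: 2.5
```

Call:
{"fn": "carry_out", "kwargs": {
  "plan": [0,0,1,0,0,0,1,0]
}}

```text
clock: 5.2
ee_pos: [541.5, 98.8, 27.9]
eef_rot: [[-0.216, 0.976, 0.0], [0.976, 0.216, -0.0], [-0.0, 0.0, -1.0]]
force: [-0.4, -2.5, 3.0]
width: 0.6
grip_force: 2.6
```

Call:
{"fn": "carry_out", "kwargs": {
  "plan": [0,0,0.5,0,0,0,1,0]
}}

```text
clock: 5.4
ee_pos: [541.5, 98.9, 27.0]
eef_rot: [[-0.216, 0.976, 0.0], [0.976, 0.216, -0.0], [-0.0, 0.0, -1.0]]
force: [-0.8, -2.0, 5.9]
width: 0.6
grip_force: 2.8
```

Call:
{"fn": "carry_out", "kwargs": {
  "plan": [0,0,0.5,0,0,0,0.5,0]
}}

```text
clock: 5.6
ee_pos: [541.5, 98.8, 26.4]
eef_rot: [[-0.216, 0.976, 0.0], [0.976, 0.216, -0.0], [-0.0, 0.0, -1.0]]
force: [-0.5, -1.2, 4.6]
width: 0.5
grip_force: 2.9
```

Call:
{"fn": "carry_out", "kwargs": {
  "plan": [0,0,0.5,0,0,0,0.5,0]
}}

```text
clock: 5.8
ee_pos: [541.5, 98.8, 25.9]
eef_rot: [[-0.216, 0.976, 0.0], [0.976, 0.216, -0.0], [-0.0, 0.0, -1.0]]
force: [-0.2, -1.3, 3.9]
width: 0.2
grip_force: 3.0
```

Call:
{"fn": "carry_out", "kwargs": {
  "plan": [0,0,0.5,0,0,0,0.5,0]
}}

```text
clock: 6.0
ee_pos: [541.5, 98.9, 25.7]
eef_rot: [[-0.216, 0.976, 0.0], [0.976, 0.216, -0.0], [-0.001, 0.0, -1.0]]
force: [-2.1, -1.5, 6.9]
width: 0.7
grip_force: 4.1
```

Call:
{"fn": "carry_out", "kwargs": {
  "plan": [0,0,0.5,0,0,0,0.5,0]
}}

```text
clock: 6.2
ee_pos: [541.5, 98.9, 25.7]
eef_rot: [[-0.216, 0.976, 0.0], [0.976, 0.216, -0.001], [-0.001, 0.0, -1.0]]
force: [-2.3, -2.7, 10.5]
width: 0.2
grip_force: 5.7
```

The fingers now rest on the sleeve and the button is flush. Next I'll ease off slightly and push forward onto the ledge.

Call:
{"fn": "carry_out", "kwargs": {
  "plan": [0,0,-0.4,0,0.5,0,-0.4,0,1,0,-0.4,0,1.5,0,-0.4,0,2,0,-0.4,0]
}}

```text
clock: 6.7
ee_pos: [541.5, 99.3, 25.8]
eef_rot: [[-0.215, 0.977, 0.001], [0.977, 0.215, -0.002], [-0.003, 0.0, -1.0]]
force: [-1.3, -4.8, 7.9]
width: 0.7
grip_force: 4.9
```

Call:
{"fn": "carry_out", "kwargs": {
  "plan": [0.5,0,0,0,1,0,0,0,1.5,0,0,0]
}}

```text
clock: 7.0
ee_pos: [541.1, 100.5, 25.8]
eef_rot: [[-0.215, 0.977, 0.001], [0.977, 0.215, -0.003], [-0.003, 0.0, -1.0]]
force: [-1.0, -4.5, 6.9]
width: 0.5
grip_force: 4.9
```

Call:
{"fn": "carry_out", "kwargs": {
  "plan": [0.5,0,0,0,1,0,0,0,1.5,0,0,0]
}}

```text
clock: 7.3
ee_pos: [540.8, 102.0, 25.8]
eef_rot: [[-0.215, 0.977, 0.001], [0.977, 0.215, -0.003], [-0.003, 0.0, -1.0]]
force: [-0.6, -5.6, 8.2]
width: 0.4
grip_force: 4.9
```

Call:
{"fn": "carry_out", "kwargs": {
  "plan": [0.5,0,0,0,1,0,0,0,1.5,0,0,0]
}}

```text
clock: 7.6
ee_pos: [540.5, 103.3, 25.8]
eef_rot: [[-0.215, 0.977, 0.001], [0.977, 0.215, -0.003], [-0.003, 0.0, -1.0]]
force: [-0.8, -5.1, 7.3]
width: 0.5
grip_force: 5.0
```

Call:
{"fn": "carry_out", "kwargs": {
  "plan": [0.5,0,0,0,1,0,0,0,1.5,0,0,0]
}}

```text
clock: 7.9
ee_pos: [540.4, 104.0, 25.8]
eef_rot: [[-0.214, 0.977, 0.001], [0.977, 0.214, -0.004], [-0.004, 0.0, -1.0]]
force: [-0.3, -7.2, 9.3]
width: 0.2
grip_force: 5.3
```

Call:
{"fn": "carry_out", "kwargs": {
  "plan": [0.5,0,0,0,1,0,0,0,1.5,0,0,0]
}}

```text
clock: 8.2
ee_pos: [540.3, 104.4, 25.8]
eef_rot: [[-0.214, 0.977, 0.001], [0.977, 0.214, -0.005], [-0.005, -0.0, -1.0]]
force: [-0.1, -8.9, 8.6]
width: 0.6
grip_force: 5.6
```

Call:
{"fn": "carry_out", "kwargs": {
  "plan": [0.5,0,0,0,1,0,0,0,1.5,0,0,0]
}}

```text
clock: 8.5
ee_pos: [540.2, 104.7, 25.8]
eef_rot: [[-0.213, 0.977, 0.001], [0.977, 0.213, -0.006], [-0.006, -0.0, -1.0]]
force: [-0.2, -10.8, 8.5]
width: 0.5
grip_force: 6.1
```

Call:
{"fn": "carry_out", "kwargs": {
  "plan": [0.5,0,0,0,1,0,0,0,1,0,0,0]
}}

```text
clock: 8.8
ee_pos: [539.7, 107.0, 25.8]
eef_rot: [[-0.213, 0.977, 0.001], [0.977, 0.213, -0.004], [-0.005, -0.0, -1.0]]
force: [-1.3, -6.9, 7.9]
width: 0.5
grip_force: 5.5
```

Call:
{"fn": "carry_out", "kwargs": {
  "plan": [0.5,0,0,0,1,0,0,0,1.5,0,0,0]
}}

```text
clock: 9.1
ee_pos: [538.9, 110.3, 25.7]
eef_rot: [[-0.215, 0.977, 0.001], [0.977, 0.215, -0.002], [-0.003, -0.0, -1.0]]
force: [-0.9, -6.0, 7.7]
width: 0.6
grip_force: 5.1
```

Call:
{"fn": "carry_out", "kwargs": {
  "plan": [0.5,0,0,0,1,0,0,0,1.5,0,0,0]
}}

```text
clock: 9.4
ee_pos: [538.6, 112.0, 25.7]
eef_rot: [[-0.215, 0.977, 0.0], [0.977, 0.215, -0.002], [-0.002, -0.0, -1.0]]
force: [-1.5, -4.7, 8.1]
width: 0.7
grip_force: 5.1
```

Call:
{"fn": "carry_out", "kwargs": {
  "plan": [0.5,0,0,0,1,0,0,0,1.5,0,0,0]
}}

```text
clock: 9.7
ee_pos: [538.2, 113.4, 25.7]
eef_rot: [[-0.215, 0.977, 0.0], [0.977, 0.215, -0.002], [-0.002, -0.0, -1.0]]
force: [-1.2, -4.6, 7.8]
width: 0.6
grip_force: 5.1
```

Call:
{"fn": "carry_out", "kwargs": {
  "plan": [1,0,0,0,2,0,0,0,3,0,0,0,4,0,0,0,6,0,0,0,8,0,-0.5,0,10,0,-1,0,11,0,-1.5,0]
}}

```text
clock: 10.5
ee_pos: [535.6, 124.2, 26.0]
eef_rot: [[-0.215, 0.977, 0.0], [0.977, 0.215, -0.002], [-0.002, -0.0, -1.0]]
force: [2.3, -4.8, -2.4]
width: 0.6
grip_force: 2.4
```

Call:
{"fn": "carry_out", "kwargs": {
  "plan": [1,0,0,0,2,0,0,0,3,0,0,0,4,0,0,0,5,0,0,0]
}}

```text
clock: 11.0
ee_pos: [534.4, 129.4, 25.9]
eef_rot: [[-0.215, 0.977, -0.0], [0.977, 0.215, -0.001], [-0.001, -0.0, -1.0]]
force: [3.1, -4.9, -1.8]
width: 0.7
grip_force: 2.5
```

Call:
{"fn": "carry_out", "kwargs": {
  "plan": [1.5,0,0,0,3,0,0,0,4.5,0,0,0,6,0,0,0,7.5,0,0,0,9,0,0,0,10.5,0,0,0,12,0,0,0,13.5,0,0,0,15,0,0,0]
}}

```text
clock: 12.0
ee_pos: [530.7, 144.8, 26.2]
eef_rot: [[-0.216, 0.976, -0.001], [0.976, 0.216, -0.001], [-0.001, -0.001, -1.0]]
force: [2.7, -4.6, -3.5]
width: 0.8
grip_force: 2.4
```

Call:
{"fn": "carry_out", "kwargs": {
  "plan": [1,0,0,0,2,0,0,0,3,0,0,0]
}}

```text
clock: 12.3
ee_pos: [530.0, 148.0, 26.4]
eef_rot: [[-0.216, 0.976, -0.001], [0.976, 0.216, -0.001], [-0.0, -0.001, -1.0]]
force: [1.0, -5.0, -3.5]
width: 0.8
grip_force: 2.5
```

Call:
{"fn": "carry_out", "kwargs": {
  "plan": [1,0,0,0,2,0,0,0,3,0,0,0]
}}

```text
clock: 12.6
ee_pos: [529.3, 151.2, 26.5]
eef_rot: [[-0.216, 0.976, -0.001], [0.976, 0.216, -0.0], [-0.0, -0.001, -1.0]]
force: [1.0, -3.7, -4.0]
width: 0.6
grip_force: 2.5
```

Call:
{"fn": "carry_out", "kwargs": {
  "plan": [1,0,0,0,2,0,0,0,3,0,0,0]
}}

```text
clock: 12.9
ee_pos: [528.6, 154.2, 26.6]
eef_rot: [[-0.216, 0.976, -0.001], [0.976, 0.216, -0.0], [-0.0, -0.001, -1.0]]
force: [-1.5, -4.9, -3.3]
width: 0.3
grip_force: 2.4
```

Call:
{"fn": "carry_out", "kwargs": {
  "plan": [1,0,0,0,2,0,0,0,3,0,0,0]
}}

```text
clock: 13.2
ee_pos: [528.2, 157.7, 26.8]
eef_rot: [[-0.216, 0.976, -0.0], [0.976, 0.216, 0.001], [0.001, -0.0, -1.0]]
force: [-1.1, -3.6, -1.0]
width: 0.6
grip_force: 1.5
```

Call:
{"fn": "carry_out", "kwargs": {
  "plan": [1,0,0,0,2,0,0,0,3,0,0,0]
}}

```text
clock: 13.5
ee_pos: [528.5, 162.2, 27.5]
eef_rot: [[-0.217, 0.976, 0.002], [0.976, 0.217, 0.003], [0.002, 0.003, -1.0]]
force: [1.3, -0.1, -0.4]
width: 0.5
grip_force: 0.0
```

Call:
{"fn": "carry_out", "kwargs": {
  "plan": [1,0,0,0,2,0,0,0,3,0,0,0]
}}

```text
clock: 13.8
ee_pos: [527.5, 163.3, 27.0]
eef_rot: [[-0.216, 0.976, 0.001], [0.976, 0.216, 0.0], [-0.0, 0.001, -1.0]]
force: [1.4, -1.4, 0.4]
width: 0.4
grip_force: 0.6
```

Call:
{"fn": "carry_out", "kwargs": {
  "plan": [1,0,0,0,2,0,0,0]
}}

```text
clock: 14.0
ee_pos: [527.2, 164.5, 26.9]
eef_rot: [[-0.215, 0.977, 0.001], [0.977, 0.215, -0.001], [-0.001, 0.001, -1.0]]
force: [-0.0, -1.2, 0.6]
width: 0.4
grip_force: 0.8
```

Call:
{"fn": "carry_out", "kwargs": {
  "plan": [1,0,0,0,2,0,0,0]
}}

```text
clock: 14.2
ee_pos: [526.7, 166.4, 26.8]
eef_rot: [[-0.216, 0.977, 0.001], [0.977, 0.216, -0.001], [-0.001, 0.0, -1.0]]
force: [1.6, -3.0, 1.3]
width: 0.5
grip_force: 1.8
```

Call:
{"fn": "carry_out", "kwargs": {
  "plan": [1,0,0,0,2,0,0,0]
}}

```text
clock: 14.4
ee_pos: [526.6, 166.8, 26.8]
eef_rot: [[-0.215, 0.977, 0.001], [0.977, 0.215, -0.003], [-0.003, 0.0, -1.0]]
force: [3.4, -6.8, 2.6]
width: 0.2
grip_force: 3.4
```

The push is blocked at about 65 mm, which matches the plate estimate, so the button has likely popped up. I'll confirm from above while moving back towards the rib.

Call:
{"fn": "carry_out", "kwargs": {
  "plan": [-2,0,-0.5,0,-5,0,-0.5,0,-8,0,-0.5,0,-11,0,-0.5,0,-13,0,-0.5,0,-14,0,-0.5,0,-14,0,-0.5,0]
}}

```text
clock: 15.1
ee_pos: [528.9, 155.1, 27.2]
eef_rot: [[-0.216, 0.976, -0.0], [0.976, 0.216, -0.0], [0.0, -0.0, -1.0]]
force: [0.9, -0.5, 0.8]
width: 0.7
grip_force: 0.0
```

```bash
python3 - <<'E'
from h import *
s=read_state();print(np.round(s["ee_pos"],1),np.round(s["force"],1))
a=cv2.resize(snapshot("top")[195:255,220:310,::-1],(540,360),interpolation=cv2.INTER_CUBIC)
b=cv2.resize(snapshot("scene")[190:260,250:310,::-1],None,fx=4.25,fy=5.14/1.21,interpolation=cv2.INTER_CUBIC)
o=np.zeros((360,800,3),np.uint8);o[:,:540]=a;o[:min(360,b.shape[0]),540:540+b.shape[1]]=b[:360,:260]
cv2.imwrite("pics/c4.png",o)
E
```

```text
[528.9 155.1  27.2] [ 0.9 -0.5  0.8]
```

View pics/c4.png

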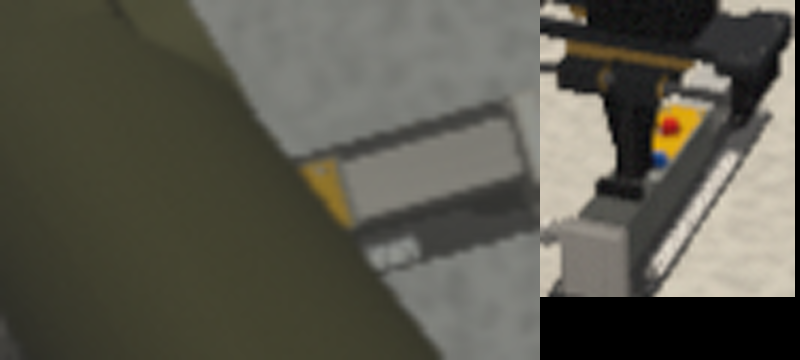

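In the scene view (right) the red button stands up in the yellow plate at (670,127), so it has popped. Next is the push on the rib.

Call:
{"fn": "carry_out", "kwargs": {
  "plan": [-1,0,0,0,-2,0,0,0,-3,0,0,0,-4,0,0,0]
}}

```text
clock: 15.6
ee_pos: [529.6, 151.8, 27.2]
eef_rot: [[-0.216, 0.976, -0.0], [0.976, 0.216, 0.001], [0.001, 0.0, -1.0]]
force: [0.4, 2.7, -0.1]
width: 0.7
grip_force: 0.8
```

Call:
{"fn": "carry_out", "kwargs": {
  "plan": [-0.5,0,0,0,-1,0,0,0,-1.5,0,0,0,-2,0,0,0]
}}

```text
clock: 16.0
ee_pos: [530.0, 150.3, 27.3]
eef_rot: [[-0.216, 0.976, -0.0], [0.976, 0.216, 0.001], [0.001, 0.0, -1.0]]
force: [-0.1, 4.2, -0.8]
width: 0.1
grip_force: 2.2
```

Call:
{"fn": "carry_out", "kwargs": {
  "plan": [-0.5,0,0,0,-1,0,0,0]
}}

```text
clock: 16.2
ee_pos: [530.1, 150.0, 27.3]
eef_rot: [[-0.217, 0.976, -0.0], [0.976, 0.217, 0.002], [0.002, 0.0, -1.0]]
force: [-1.7, 6.2, 0.5]
width: 0.4
grip_force: 3.1
```

Call:
{"fn": "carry_out", "kwargs": {
  "plan": [-0.5,0,0,0,-0.5,0,0,0,-0.5,0,0,0,-0.5,0,0,0]
}}

```text
clock: 16.6
ee_pos: [530.1, 150.0, 27.3]
eef_rot: [[-0.217, 0.976, -0.0], [0.976, 0.217, 0.002], [0.002, 0.0, -1.0]]
force: [-1.2, 6.8, -0.6]
width: 0.4
grip_force: 3.2
```

Call:
{"fn": "carry_out", "kwargs": {
  "plan": [2,0,0,0,5,0,0,0,10,0,0,0,10,0,0,0,10,0,-5,0,10,0,-20,0,10,0,-50,0,10,0,-80,0,10,0,-80,0,10,0,-80,0]
}}

```text
clock: 17.6
ee_pos: [529.3, 157.5, 108.8]
eef_rot: [[-0.215, 0.977, 0.003], [0.977, 0.215, -0.0], [-0.001, 0.003, -1.0]]
force: [-0.7, 0.9, 0.2]
width: 0.6
grip_force: 0.0
```

```bash
python3 - <<'E'
from h import *
s=read_state();print(np.round(s["ee_pos"],1),np.round(s["force"],1),s["clock"])
cv2.imwrite("pics/w5.png",cv2.resize(snapshot("scene")[170:290,190:350,::-1],(800,600),interpolation=cv2.INTER_CUBIC))
E
```

```text
[529.3 157.5 108.8] [-0.7  0.9  0.2] 17.6
```

View pics/w5.png

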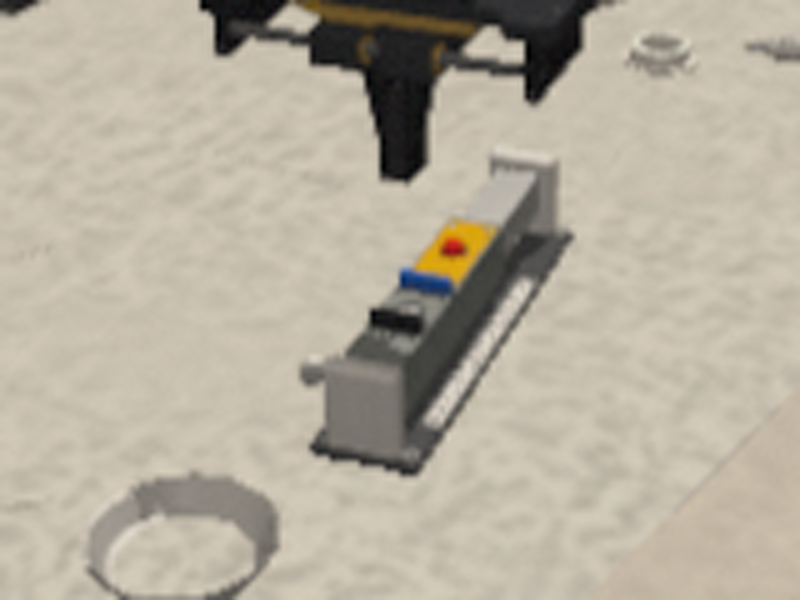

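The red button is up in the yellow plate at (453,247), and the fingers are clear above it. I'll hand in now.

```bash
python3 -c "
from cell import *
print(hand_in())"
```

```text
the job is handed in; nothing more can be done
None
```

I handed the job in at about 18 s: the button popped up through the yellow plate with the sleeve at about 65 mm, and it held against a push of about 6–7 N on the blue rib. The highest force I read was about 14 N, and I touched none of the bystanders; the hand-in returned no verdict.

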